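# Thread tubes onto the peg rack by shade

### The arm

A 6-joint arm with a two-finger parallel gripper is mounted at the origin on the work surface. World frame = base frame: x ahead of the robot, y to its left, z up, the work surface at z = 0. Lengths are in m, angles in degrees, forces in N, time in s.
With the tool pointing down it reaches from about 0.375 to 0.9 m from the base axis. Payload 3.1 kg.
Tool frame: the origin (TCP) lies midway between the tips of the shut fingers; the grasp point (between the pads) lies 19 mm behind it; z points along the fingers, y is the line along which they close (so a half turn about z gives the same grasp; the last joint's range is limited). The gripper opens to 87 mm and grips with 3 to 60 N. Pads are 19 mm wide; open, the fingers measure 117 mm over their backs; the gripper's body (75 mm by 190 mm) begins 51 mm behind the grasp point.
Start: joints at [55.949, 30.224, 82.088, -0, 67.689, -10.227], TCP at [0.252, 0.572, 0.223] pointing down, gripper open.
Joint ranges: [-176.69, 176.69], [-43.24, 126.21], [12.49, 139.97], [-82, 262], [0, 151.66], [-163.58, 163.58]. Speed limits (degrees/s): [159.86, 159.86, 180, 180, 180, 180].

### API

Orientations are given as [roll, pitch, yaw] about the fixed x, y, z axes, in that order (R = Rz(yaw) Ry(pitch) Rx(roll)).
In Python, from workcell import manip, imaging, workorder, models gives the robot as it stands.
- The arm moves only by the shell command python3 -m creep 'ROWS' [FORCE]. ROWS is JSON, a list of rows, each a list of 5 numbers: the shift along the tool's x, y, z in m, then the turn about the tool's z in rad, then the closure, from 0 (fully open) to 1 (shut). In form: [[x, y, z, turn, claw], ...]. A call has 1 to 8 rows; each row is the pose to reach, as a shift and turn from the pose commanded when the call began, along the tool's axes at that moment; what a row does not reach only later rows make up. A row lasts 1/10 s, in which the tool goes at most 50 mm and 8.59 degrees, less where a joint would pass 70% of its speed; a pose out of reach is approached as far as the arm can. A call with a gripper value outside its range is refused whole. The fingers move at their own pace and stop on an object; FORCE is the grip in N (left out, the last holds). Time passes only in rows, so rows that repeat a pose let the fingers close. It gives the time, the measured TCP pose, the force, the opening and the grip force at its end, in the units of the state.
- manip.get_obs(): the state, without advancing time (a new reading comes with each control period).
- imaging.camera(name): name is "side" or "top"; returns a dict with "color" (400x640x3 uint8, red, green, blue), "fovy" (degrees; the focal length in pixels is half the picture's height over the tangent of half this angle, whatever the lens; pixels are square), "cx", "cy" (the principal point, pixels), "distortion" ([k1, k2, p1, p2, k3] as OpenCV has them; the pictures are not rectified), "R" (3x3) and "t" (3): a world point X has camera coordinates R X + t. Camera axes: x right, y down, z forward; pixel columns grow to the right and rows downward; lengths in m; the calibration is good to about 2 mm. A picture is of the moment at which its call begins. There is no depth.
- workorder.finish_job(): hands the job in; it is judged then, once.
Trained networks look in a picture, given as the dict that the camera call returned (one of the last four; its "shot" number tells which), for a name from the list of things; names that differ only in an ending like _2 or _b are one class to them, and where a whole thing is asked for, a point or a joint stands for the part that bears it (a point fixed in the world has none). Each returns a list of dicts, best first, with "p" (0 to 1); they miss things now and then, are a little off and sometimes report something else, mostly with a low value. They report only what shows in the picture. A call takes as long as a camera call. They do not tell look-alikes from the thing itself.
- models.search_frame(picture, query): "bbox" ([centre column, centre row, width, height] in pixels, round what is visible of it).
- models.regions_of(picture, query): "mask" (400x640 bool, what is visible of it) and "bbox" ([centre column, centre row, width, height] in pixels, round what is visible of it).
- models.landmark_of(picture, query): "pixel" ([row, column] in pixels: a listed point, or the origin of a listed thing).
The state is a dict: "time_s": time; "joint_positions": joint angles; "joint_vel": joint speeds; "effort": joint torques, N m; "tcp_pos": TCP position; "tcp_rot": TCP orientation; "ft_force": force on the tool from outside, world axes, zero at the start; "ft_torque": the same for the moment, N m; "finger_gap": finger opening in m; "grip_force": force on a finger pad.
Only numpy, scipy, OpenCV 4.12 (cv2) and the standard library are available. Lean on these libraries where they do the work, as an engineer would, in place of code of your own. Each camera call takes 0.05 s, during which the arm holds its last target. There are 200 camera calls.

### The job

Put the four green-to-teal tubes of thread upright on the four pegs of the rack in order of shade: the darkest on the peg next to the orange knob, then lighter and lighter, the palest at the far end. Each tube must sit over its peg, fully down on the board; do not knock over or push away the jar of buttons.

Things in the scene. Friction and masses are not known exactly. Their poses are not given: they have to be found in the camera images.
- spool_dark: Loose upright tube of thread, blackish petrol, the darkest (rgb about 3,33,43), with a white plastic core. Thread 45 mm in diameter and 57 mm high; the core stands 3 mm above it (60 mm in all) and has an open bore 25 mm wide right through. About 90 g. Origin: centre of the underside; z up along the bore. Grasp the thread from above, any yaw.
- spool_deep: Loose upright tube of thread, deep teal, the second darkest (rgb about 18,133,125), with a white plastic core. Thread 45 mm in diameter and 57 mm high; the core stands 3 mm above it (60 mm in all) and has an open bore 25 mm wide right through. About 90 g. Origin: centre of the underside; z up along the bore. Grasp the thread from above, any yaw.
- spool_light: Loose upright tube of thread, mid aqua green, the second lightest (rgb about 84,189,168), with a white plastic core. Thread 45 mm in diameter and 57 mm high; the core stands 3 mm above it (60 mm in all) and has an open bore 25 mm wide right through. About 90 g. Origin: centre of the underside; z up along the bore. Grasp the thread from above, any yaw.
- spool_pale: Loose upright tube of thread, pale mint, the lightest (rgb about 189,237,219), with a white plastic core. Thread 45 mm in diameter and 57 mm high; the core stands 3 mm above it (60 mm in all) and has an open bore 25 mm wide right through. About 90 g. Origin: centre of the underside; z up along the bore. Grasp the thread from above, any yaw.
- peg_a: Fixed dark wooden peg, the first of four from the robot's left (+y), with a white disc 36 mm wide round its foot. 8 mm thick, 28 mm high; 75 mm from peg to peg. All stand on one pale wooden rack board (400 x 80 x 12 mm) lying on the table. Origin: foot of the peg on the board's upper face, 12 mm above the table; z up, y along the row (from peg d to peg a), x across it.
- peg_b: Fixed dark wooden peg, the second of four from the robot's left (+y), with a white disc 36 mm wide round its foot. 8 mm thick, 28 mm high; 75 mm from peg to peg. All stand on one pale wooden rack board (400 x 80 x 12 mm) lying on the table. Origin: foot of the peg on the board's upper face, 12 mm above the table; z up, y along the row (from peg d to peg a), x across it.
- peg_c: Fixed dark wooden peg, the third of four from the robot's left (+y), with a white disc 36 mm wide round its foot. 8 mm thick, 28 mm high; 75 mm from peg to peg. All stand on one pale wooden rack board (400 x 80 x 12 mm) lying on the table. Origin: foot of the peg on the board's upper face, 12 mm above the table; z up, y along the row (from peg d to peg a), x across it.
- peg_d: Fixed dark wooden peg, the fourth of four from the robot's left (+y), with a white disc 36 mm wide round its foot. 8 mm thick, 28 mm high; 75 mm from peg to peg. All stand on one pale wooden rack board (400 x 80 x 12 mm) lying on the table. Origin: foot of the peg on the board's upper face, 12 mm above the table; z up, y along the row (from peg d to peg a), x across it.
- orange_knob: Fixed orange knob, 26 mm wide and 24 mm high, on the rack board at one end of the row of pegs, 66 mm beyond the last peg (it may be either end; the other end has a dark brown one). Origin: centre of its underside on the board's upper face.
- button_jar: Loose glass jar of buttons with a red lid, 56 mm in diameter and 70 mm high, standing in front of the rack. To be left alone. Origin: centre of the underside; z up.
Mind the look-alikes: they are no part of the job. What is shaped like the spool_pale but blue, purple or yellow is not meant.

How it is judged (in metres and radians):
At the end, for the whole second after the job is handed in: Counted from the orange knob, the pegs carry the dark, deep, light and pale tube: each tube's axis within 12 mm of its peg, its underside less than 4 mm above the board, tilted less than 0.1 rad and at rest (((horizontal distance between orange_knob and peg_a below 0.11 m and horizontal distance between spool_dark and peg_a below 0.012 m and horizontal distance between spool_deep and peg_b below 0.012 m and horizontal distance between spool_light and peg_c below 0.012 m and horizontal distance between spool_pale and peg_d below 0.012 m) or (horizontal distance between orange_knob and peg_d below 0.11 m and horizontal distance between spool_dark and peg_d below 0.012 m and horizontal distance between spool_deep and peg_c below 0.012 m and horizontal distance between spool_light and peg_b below 0.012 m and horizontal distance between spool_pale and peg_a below 0.012 m)) and z of each of spool_dark, spool_deep, spool_light, spool_pale in the frame of peg_a below 0.004 m and angle between each of spool_dark, spool_deep, spool_light, spool_pale's own z axis and vertical below 0.1 rad and linear speed of each of spool_dark, spool_deep, spool_light, spool_pale below 0.02 m/s); the robot touches nothing.
It fails at once if the jar of buttons is knocked over or pushed more than 40 mm (angle between button_jar's own z axis and vertical above 0.5 rad or distance of button_jar from where it was at the start of the episode above 0.04 m).
It also fails if it takes over 88 s, if anything falls off the work surface, if the arm or the gripper's body presses on something with over 40 N, if the wrist force passes 120 N, or if a joint passes its speed limit or range.

## Working session

There is one attempt and no reset: what is moved stays moved. The work goes in short steps, Python scripts to look and compute and a shell command to move; the robot and the scene stay as the last step left them, time stands still between calls to the robot, and variables do not carry over. Pictures are saved under pics/ and viewed, at most 14 in all, crops included, and the job is handed in when it is done.

```bash
mkdir -p pics; cat > h.py <<'E'
import numpy as np, cv2
from workcell import manip, imaging, workorder, models
def K(p):
    f=200/np.tan(np.radians(p["fovy"])/2); return np.array([[f,0,p["cx"]],[0,f,p["cy"]],[0,0,1.]])
def ray(p,uv,z):
    n=cv2.undistortPoints(np.array([[uv]],float),K(p),np.array(p["distortion"],float))[0,0]
    R=np.array(p["R"]);t=np.array(p["t"]);d=R.T@[n[0],n[1],1];c=-R.T@t
    return c+d*(z-c[2])/d[2]
def proj(p,X):
    return cv2.projectPoints(np.array([X],float),cv2.Rodrigues(np.array(p["R"]))[0],np.array(p["t"],float),K(p),np.array(p["distortion"],float))[0][0,0]
def save(p,n): cv2.imwrite("pics/"+n,np.ascontiguousarray(p["color"][...,::-1]))
E
python3 - <<'E'
from h import *
for n in("top","side"):
    p=imaging.camera(n);save(p,n+"0.png")
    R=np.array(p["R"]);print(n,"cam",(-R.T@p["t"]).round(3),"fwd",R[2].round(2))
    for q in("spool_dark","spool_deep","spool_light","spool_pale","peg_a","orange_knob","button_jar"):
        for r in models.search_frame(p,q)[:8]:
            if r["p"]>.2:
                b=r["bbox"];c=p["color"][int(b[1]),int(b[0])]
                print(q,round(r["p"],2),np.round(b).astype(int),c,ray(p,b[:2],.03)[:2].round(3))
print(manip.get_obs())
E
```

```text
top cam [0.428 0.035 0.858] fwd [ 0.07 -0.01 -1.  ]
spool_dark 0.76 [482 198  24  21] [73 71 69] [ 0.486 -0.334]
spool_deep 0.74 [288 220  25  15] [66 47 30] [0.444 0.107]
spool_deep 0.4 [194 233  29  17] [72 68 68] [0.418 0.316]
spool_light 0.85 [395 214  26  21] [69 53 41] [ 0.454 -0.132]
spool_pale 0.91 [181 272  30  25] [ 99  53 125] [0.333 0.344]
spool_pale 0.85 [179 193  25  22] [ 36  65 125] [0.509 0.349]
spool_pale 0.84 [150 237  29  21] [125 107  30] [0.41  0.415]
spool_pale 0.77 [194 232  29  22] [70 71 69] [0.421 0.315]
peg_a 0.72 [343 142  20  12] [62 49 43] [ 0.617 -0.02 ]
peg_a 0.65 [279 141  15  12] [182 177 171] [0.621 0.124]
peg_a 0.6 [374 144  18  17] [81 76 75] [ 0.612 -0.089]
peg_a 0.46 [309 142  13  15] [46 32 32] [0.617 0.057]
orange_knob 0.69 [248 137  11   8] [216 116  53] [0.632 0.194]
button_jar 0.76 [341 220  25  26] [186  51  47] [ 0.442 -0.012]
side cam [ 0.11  -0.685  0.583] fwd [ 0.38  0.74 -0.55]
spool_dark 0.63 [415 296  30  39] [ 5 25 31] [ 0.492 -0.333]
spool_deep 0.87 [292 191  21  25] [25 90 86] [0.446 0.104]
spool_light 0.67 [341 243  22  34] [ 6
[... 502 characters left out ...]
57 -0.003]
{'time_s': 0.8, 'joint_positions': array([ 5.59496996e+01,  3.02209578e+01,  8.20867939e+01,  2.11110392e-03,
        6.76907221e+01, -1.02273922e+01]), 'joint_vel': array([-0.01622203, -0.01353856,  0.00354826, -0.1218918 ,  0.11248446,
       -0.00894577]), 'effort': array([-3.31113415e-04, -4.39947081e+01, -1.76977998e+01,  6.33282610e-02,
        5.02936298e-02, -2.21814912e-05]), 'tcp_pos': array([0.2523985 , 0.57174949, 0.22258078]), 'tcp_rot': array([ 1.79998151e+02, -1.65109034e-03,  1.56176290e+02]), 'ft_force': array([ 0.18104774, -0.19633382, -0.32212738]), 'ft_torque': array([ 0.01340194, -0.0053671 , -0.01982808]), 'grip_force': 0.0, 'finger_gap': 0.08683881164298468}
```

```bash
python3 - <<'E'
import cv2
i=cv2.imread("pics/top0.png");cv2.imwrite("pics/top0b.png",cv2.resize(i[110:310,130:530],None,fx=2,fy=2,interpolation=2))
a=cv2.resize(i[170:300,130:310],None,fx=4.4,fy=4.4,interpolation=2);cv2.imwrite("pics/top0c.png",a)
E
```

```text
(no output)
```

View pics/top0b.png

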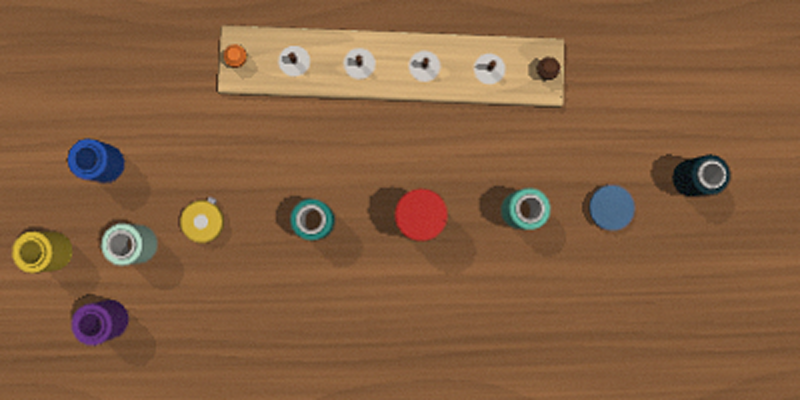

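View pics/top0c.png

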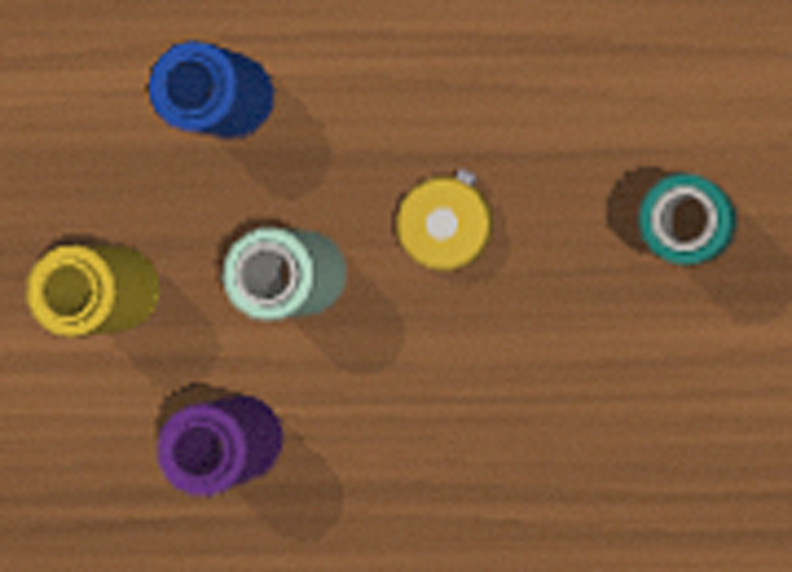

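View pics/side0.png

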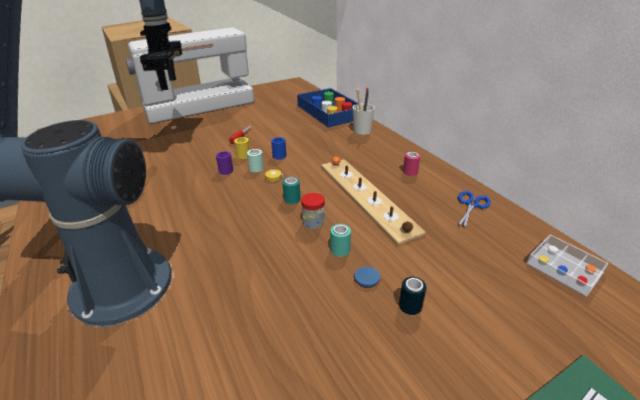

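```bash
python3 - <<'E'
from h import *
p=imaging.camera("top");hsv=cv2.cvtColor(p["color"],cv2.COLOR_RGB2HSV)
m=((hsv[...,1]<70)&(hsv[...,2]>125)).astype(np.uint8)
def c(u,v,r,z,n):
    w=np.zeros_like(m);w[v-r:v+r+1,u-r:u+r+1]=m[v-r:v+r+1,u-r:u+r+1]
    pts=np.argwhere(w)[:,::-1].astype(np.float32);(x,y),rad=cv2.minEnclosingCircle(pts)
    print(n,len(pts),round(x,1),round(y,1),round(rad,1),ray(p,(x,y),z).round(4))
    return ray(p,(x,y),z)
c(485,197,9,.06,"dark");c(286,220,9,.06,"deep");c(395,214,9,.06,"light");c(191,232,8,.06,"pale")
print("pale eye",ray(p,(190.9,232),.06).round(4))
P=np.array([c(u,v,11,.012,"peg")[:2] for u,v in((277,140),(309,142),(342,143),(374,144))])
ctr=P.mean(0);d=P[0]-P[3];d/=np.linalg.norm(d)
for k in(1.5,.5,-.5,-1.5):print("fit",(ctr+k*.075*d).round(4))
print("dir",d,"jar",ray(p,(341,217),.07).round(3),"pin",ray(p,(230.5,220.5),.01).round(3))
E
```

```text
dark 60 485.9 196.7 6.9 [ 0.4869 -0.3288  0.06  ]
deep 84 284.9 219.1 7.4 [0.4455 0.1098 0.06  ]
light 84 396.5 213.8 9.1 [ 0.4531 -0.1296  0.06  ]
pale 180 190.6 232.0 10.3 [0.4209 0.3125 0.06  ]
pale eye [0.4209 0.3118 0.06  ]
peg 162 276.5 140.5 7.9 [0.6274 0.132  0.012 ]
peg 171 309.5 141.5 7.9 [0.6239 0.0562 0.012 ]
peg 168 341.7 142.6 7.8 [ 0.6204 -0.0178  0.012 ]
peg 164 374.3 143.9 7.9 [ 0.6165 -0.0932  0.012 ]
fit [0.6275 0.1317]
fit [0.6239 0.0568]
fit [ 0.6203 -0.0182]
fit [ 0.6166 -0.0931]
dir [0.04832713 0.99883156] jar [ 0.448 -0.01   0.07 ] pin [0.445 0.238 0.01 ]
```

```bash
cat > g.py <<'E'
import sys
from h import *
from scipy.spatial.transform import Rotation as Ro
o=manip.get_obs();R=Ro.from_euler("xyz",o["tcp_rot"],degrees=True)
prev=o["tcp_pos"]
print("t",round(o["time_s"],1),prev.round(4),o["tcp_rot"].round(1),o["joint_positions"].round(0),"gap",o["finger_gap"],o["grip_force"])
for a in sys.argv[1:]:
    T=np.array(eval(a));print(a,R.inv().apply(T-prev).round(4));prev=T
E
python3 g.py "(.421,.312,.13)"
```

```text
t 0.8 [0.2524 0.5717 0.2226] [180.    0.  156.2] [ 56.  30.  82.  -0.  68. -10.] gap 0.08686271860874524 0.0
(.421,.312,.13) [-0.2591 -0.1695  0.0926]
```

The pale, deep, light and dark tubes show in the top picture at (191,232), (286,220), (395,214) and (485,197). The blue, yellow and purple look-alikes at (174,190), (147,235) and (177,272) have coloured cores, and the crop shows that only the mint one has a white core. The orange knob is at (247,138), the peg_a end.

```bash
python3 -m creep '[[-0.04,-0.025,0.0,0.15,0],[-0.08,-0.05,0.0,0.3,0],[-0.12,-0.08,0.0,0.45,0],[-0.16,-0.105,0.0,0.6,0],[-0.2,-0.13,0.02,0.75,0],[-0.23,-0.15,0.04,0.9,0],[-0.25,-0.163,0.06,1.05,0],[-0.259,-0.17,0.08,1.2,0]]' 30; python3 -m creep '[[0,0,0,0,0],[0,0,0,0,0]]'; python3 g.py "(.421,.312,.13)" "(.421,.312,.022)" "(.6166,-.0931,.13)"
```

```text
time_s: 1.65
tcp_pos: [0.4225, 0.3098, 0.1422]
tcp_rot: [179.9, -0.0, 86.9]
ft_force: [1.1, 0.2, -0.3]
finger_gap: 0.0871
grip_force: 0.0
time_s: 1.85
tcp_pos: [0.4206, 0.3117, 0.1427]
tcp_rot: [-180.0, -0.0, 87.6]
ft_force: [0.1, -0.6, 1.4]
finger_gap: 0.087
grip_force: 0.0
t 1.9 [0.4206 0.3117 0.1427] [-180.    -0.    87.6] [ 24.  29. 101.   0.  50.  27.] gap 0.08702715393382025 0.0
(.421,.312,.13) [0.0003 0.0003 0.0127]
(.421,.312,.022) [-0.00e+00  1.00e-04  1.08e-01]
(.6166,-.0931,.13) [-0.3964  0.2126 -0.1081]
```

```bash
python3 -m creep '[[0,0,0.03,0,0],[0,0,0.06,0,0],[0,0,0.085,0,0],[0,0,0.105,0,0],[0,0,0.115,0,0],[0,0,0.12,0,0],[0,0,0.12,0,0],[0,0,0.12,0,0]]'; python3 -m creep '[[0,0,0,0,0.6],[0,0,0,0,0.8],[0,0,0,0,0.8],[0,0,0,0,0.8],[0,0,0,0,0.8],[0,0,0,0,0.8],[0,0,0,0,0.8],[0,0,0,0,0.8]]' 25
```

```text
time_s: 2.65
tcp_pos: [0.4213, 0.3122, 0.0235]
tcp_rot: [179.9, -0.1, 87.5]
ft_force: [-0.0, -0.6, 0.1]
finger_gap: 0.087
grip_force: 0.0
time_s: 3.45
tcp_pos: [0.4208, 0.3116, 0.0225]
tcp_rot: [180.0, -0.0, 87.4]
ft_force: [-0.2, 0.3, 0.7]
finger_gap: 0.0442
grip_force: 25.0
```

```bash
python3 -m creep '[[0,0,-0.02,0,0.8],[0,0,-0.05,0,0.8],[0,0,-0.08,0,0.8],[0,0,-0.1,0,0.8],[0,0,-0.115,0,0.8],[0,0,-0.12,0,0.8],[0,0,-0.12,0,0.8],[0,0,-0.12,0,0.8]]'; python3 g.py "(.6166,-.0931,.1425)"
```

```text
time_s: 4.25
tcp_pos: [0.42, 0.3113, 0.1417]
tcp_rot: [-179.9, 0.0, 87.4]
ft_force: [0.2, 0.7, -0.8]
finger_gap: 0.0441
grip_force: 25.0
t 4.2 [0.42   0.3113 0.1417] [-179.9    0.    87.4] [ 24.  29. 101.   0.  50.  27.] gap 0.044127680137099355 24.99949028774239
(.6166,-.0931,.1425) [-0.3951  0.2146 -0.0008]
```

```bash
python3 -m creep '[[-0.02,0.011,0,0,0.8],[-0.055,0.03,0,0,0.8],[-0.09,0.049,0,0,0.8],[-0.125,0.068,0,0,0.8],[-0.16,0.087,0,0,0.8],[-0.195,0.106,0,0,0.8],[-0.225,0.122,0,0,0.8],[-0.255,0.139,0,0,0.8]]'; python3 -m creep '[[-0.03,0.016,0,0,0.8],[-0.06,0.032,0,0,0.8],[-0.09,0.049,0,0,0.8],[-0.115,0.062,0,0,0.8],[-0.13,0.071,0,0,0.8],[-0.14,0.076,0,0,0.8],[-0.14,0.076,0,0,0.8],[-0.14,0.076,0,0,0.8]]';  python3 g.py "(.6166,-.0931,.034)"
python3 - <<'E'
from h import *
p=imaging.camera("side");cv2.imwrite("pics/s1.png",cv2.resize(p["color"][130:290,270:470,::-1],None,fx=3.5,fy=3.5,interpolation=2))
E
```

```text
time_s: 5.05
tcp_pos: [0.5476, 0.0491, 0.141]
tcp_rot: [-179.8, -0.0, 87.4]
ft_force: [-0.6, -0.1, -0.1]
finger_gap: 0.0442
grip_force: 25.0
time_s: 5.85
tcp_pos: [0.6167, -0.0915, 0.142]
tcp_rot: [-179.9, -0.1, 87.4]
ft_force: [-0.1, -0.2, -0.7]
finger_gap: 0.0442
grip_force: 25.0
t 5.8 [ 0.6167 -0.0915  0.142 ] [-1.799e+02 -1.000e-01  8.740e+01] [-19.  36.  86.   0.  58. -16.] gap 0.044213874354015484 24.999470623566822
(.6166,-.0931,.034) [-0.0017  0.0002  0.108 ]
```

View pics/s1.png

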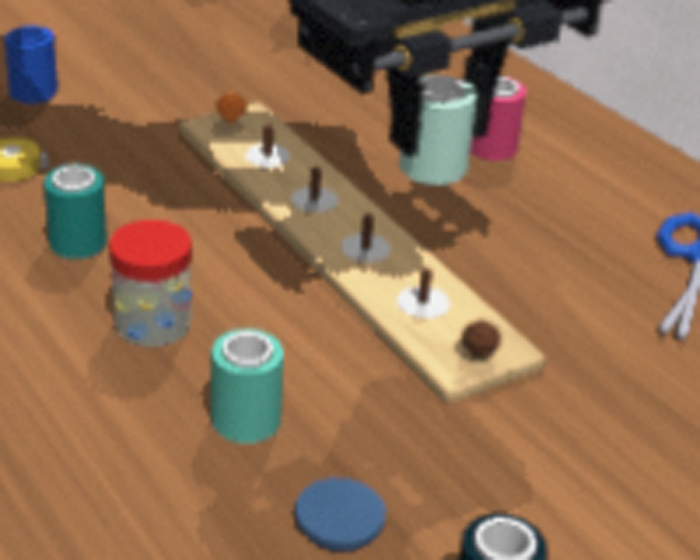

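The pale tube hangs upright in the gripper (crop 437,130) above the peg_d end; the jar at (150,285) is undisturbed. Lowering now.

```bash
python3 -m creep '[[-0.002,0,0.02,0,0.8],[-0.002,0,0.05,0,0.8],[-0.002,0,0.07,0,0.8],[-0.002,0,0.085,0,0.8],[-0.002,0,0.095,0,0.8],[-0.002,0,0.102,0,0.8],[-0.002,0,0.106,0,0.8],[-0.002,0,0.106,0,0.8]]'; python3 -m creep '[[0,0,0,0,0.8],[0,0,0.001,0,0.8]]'; python3 - <<'E'
from h import *
p=imaging.camera("side");cv2.imwrite("pics/s2.png",cv2.resize(p["color"][150:260,320:460,::-1],None,fx=5,fy=5,interpolation=2))
E
```

```text
time_s: 6.7
tcp_pos: [0.6177, -0.0946, 0.0365]
tcp_rot: [180.0, 0.0, 87.4]
ft_force: [-0.5, -0.2, -1.1]
finger_gap: 0.0445
grip_force: 25.0
time_s: 6.9
tcp_pos: [0.6183, -0.0949, 0.0364]
tcp_rot: [179.9, 0.0, 87.4]
ft_force: [-0.4, -0.5, -0.2]
finger_gap: 0.044
grip_force: 25.0
```

View pics/s2.png

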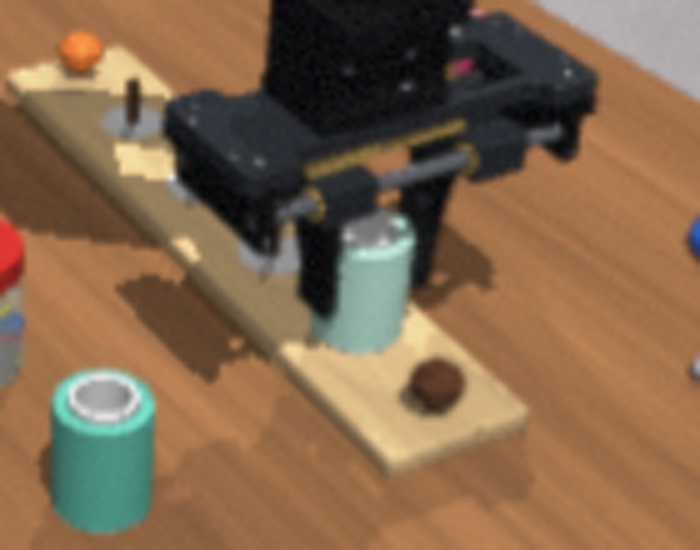

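The pale tube encloses peg_d (crop 365,290), about 2 mm above the board. Next I settle it, release and rise.

```bash
python3 -m creep '[[0.001,0,0.001,0,0.8],[0.001,0,0.002,0,0.8],[0.001,0,0.002,0,0.8],[0.001,0,0.002,0,0.3],[0.001,0,0.002,0,0],[0.001,0,0.002,0,0],[0.001,0,0.002,0,0],[0.001,0,0.002,0,0]]'; python3 -m creep '[[0,0,0,0,0],[0,0,-0.01,0,0],[0,0,-0.03,0,0],[0,0,-0.06,0,0],[0,0,-0.09,0,0],[0,0,-0.11,0,0],[0,0,-0.11,0,0],[0,0,-0.11,0,0]]'; python3 g.py "(.453,-.1265,.1425)" "(.453,-.1265,.022)"
python3 - <<'E'
from h import *
p=imaging.camera("side");cv2.imwrite("pics/s3.png",cv2.resize(p["color"][150:260,320:460,::-1],None,fx=5,fy=5,interpolation=2))
E
```

```text
time_s: 7.75
tcp_pos: [0.6176, -0.0936, 0.0333]
tcp_rot: [-180.0, -0.0, 87.4]
ft_force: [0.3, -0.2, -0.1]
finger_gap: 0.0763
grip_force: 0.0
time_s: 8.55
tcp_pos: [0.6176, -0.0936, 0.1441]
tcp_rot: [179.9, 0.0, 87.4]
ft_force: [0.2, -0.1, -0.3]
finger_gap: 0.0869
grip_force: 0.0
t 8.6 [ 0.6176 -0.0936  0.1441] [179.9   0.   87.4] [-19.  36.  86.  -0.  58. -16.] gap 0.08685649033319619 0.0
(.453,-.1265,.1425) [-0.0402 -0.163   0.0015]
(.453,-.1265,.022) [ 0.000e+00 -1.000e-04  1.205e-01]
```

View pics/s3.png

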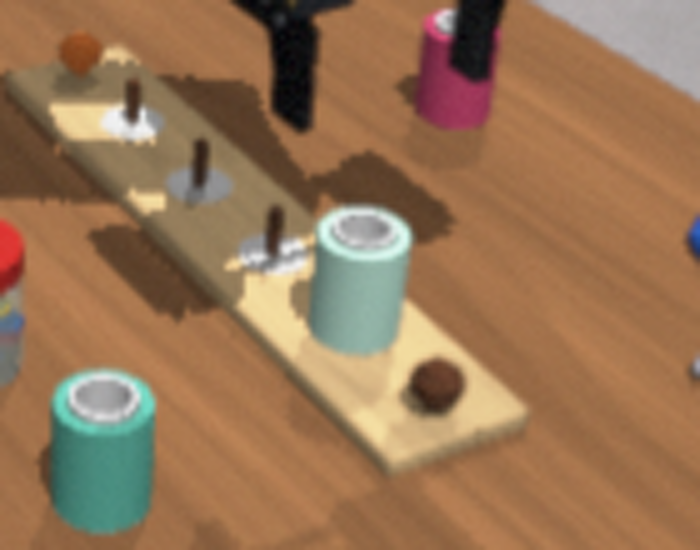

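Pale sits upright on peg_d (crop 360,285). Light tube next.

```bash
python3 -m creep '[[-0.007,-0.03,0,0,0],[-0.016,-0.065,0,0,0],[-0.025,-0.1,0,0,0],[-0.033,-0.135,0,0,0],[-0.038,-0.155,0,0,0],[-0.04,-0.163,0,0,0],[-0.04,-0.163,0,0,0],[-0.04,-0.163,0,0,0]]';  python3 -m creep '[[0,0,0.03,0,0],[0,0,0.06,0,0],[0,0,0.085,0,0],[0,0,0.105,0,0],[0,0,0.115,0,0],[0,0,0.121,0,0],[0,0,0.121,0,0],[0,0,0.121,0,0]]'; python3 -m creep '[[0,0,0,0,0.6],[0,0,0,0,0.8],[0,0,0,0,0.8],[0,0,0,0,0.8],[0,0,0,0,0.8],[0,0,0,0,0.8],[0,0,0,0,0.8],[0,0,0,0,0.8]]' 25; python3 -m creep '[[0,0,-0.02,0,0.8],[0,0,-0.05,0,0.8],[0,0,-0.08,0,0.8],[0,0,-0.1,0,0.8],[0,0,-0.115,0,0.8],[0,0,-0.12,0,0.8],[0,0,-0.12,0,0.8],[0,0,-0.12,0,0.8]]'; python3 g.py "(.6203,-.0182,.1425)"
```

```text
time_s: 9.4
tcp_pos: [0.4542, -0.1266, 0.1433]
tcp_rot: [179.9, 0.0, 87.4]
ft_force: [0.4, 0.2, 0.6]
finger_gap: 0.0869
grip_force: 0.0
time_s: 10.2
tcp_pos: [0.4537, -0.1265, 0.023]
tcp_rot: [179.9, 0.0, 87.4]
ft_force: [-0.5, 0.1, -0.7]
finger_gap: 0.0872
grip_force: 0.0
time_s: 11.0
tcp_pos: [0.4531, -0.1263, 0.0226]
tcp_rot: [180.0, 0.0, 87.4]
ft_force: [0.7, -0.1, 0.9]
finger_gap: 0.0437
grip_force: 25.0
time_s: 11.8
tcp_pos: [0.4524, -0.126, 0.1418]
tcp_rot: [-179.9, -0.0, 87.4]
ft_force: [0.3, 0.1, -0.8]
finger_gap: 0.0435
grip_force: 25.0
t 11.8 [ 0.4524 -0.126   0.1418] [-179.9   -0.    87.4] [-29.  26. 109.  -0.  46. -27.] gap 0.04350366624128541 24.992739029117388
(.6203,-.0182,.1425) [ 0.1152  0.1629 -0.0008]
```

```bash
python3 -m creep '[[0.014,0.02,0,0,0.8],[0.035,0.05,0,0,0.8],[0.056,0.08,0,0,0.8],[0.078,0.11,0,0,0.8],[0.098,0.138,0,0,0.8],[0.11,0.155,0,0,0.8],[0.115,0.162,0,0,0.8],[0.115,0.162,0,0,0.8]]';  python3 -m creep '[[0,0,0.0,0,0.8],[0,0,0.03,0,0.8],[0,0,0.06,0,0.8],[0,0,0.08,0,0.8],[0,0,0.095,0,0.8],[0,0,0.102,0,0.8],[0,0,0.106,0,0.8],[0,0,0.106,0,0.8]]'; python3 g.py "(.6203,-.0182,.034)"; python3 - <<'E'
from h import *
p=imaging.camera("side");cv2.imwrite("pics/s4.png",cv2.resize(p["color"][150:260,320:460,::-1],None,fx=5,fy=5,interpolation=2))
E
```

```text
time_s: 12.6
tcp_pos: [0.6197, -0.0181, 0.1411]
tcp_rot: [-179.9, -0.0, 87.5]
ft_force: [-0.2, 0.4, -0.9]
finger_gap: 0.0435
grip_force: 25.0
time_s: 13.4
tcp_pos: [0.6201, -0.019, 0.0368]
tcp_rot: [180.0, 0.0, 87.4]
ft_force: [0.4, 0.2, 0.3]
finger_gap: 0.0434
grip_force: 25.0
t 13.4 [ 0.6201 -0.019   0.0368] [180.    0.   87.4] [-12.  44.  90.  -0.  46.  -9.] gap 0.04342646657202274 24.992593189194423
(.6203,-.0182,.034) [0.0008 0.0001 0.0028]
```

View pics/s4.png

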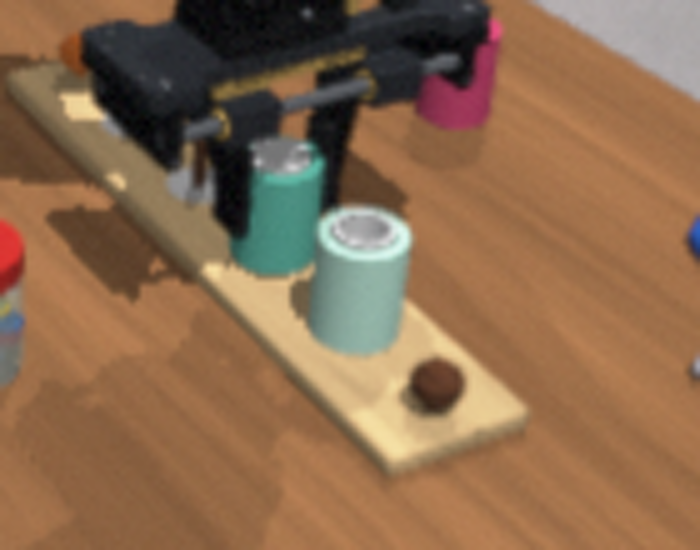

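The light tube is over peg_c (crop 278,215), just above the board, and pale still stands. Release, rise and go to the deep tube.

```bash
python3 -m creep '[[0.001,0,0.001,0,0.8],[0.001,0,0.002,0,0.8],[0.001,0,0.002,0,0.8],[0.001,0,0.002,0,0.3],[0.001,0,0.002,0,0],[0.001,0,0.002,0,0],[0.001,0,0.002,0,0],[0.001,0,0.002,0,0]]'; python3 -m creep '[[0,0,0,0,0],[0,0,-0.01,0,0],[0,0,-0.03,0,0],[0,0,-0.06,0,0],[0,0,-0.09,0,0],[0,0,-0.11,0,0],[0,0,-0.11,0,0],[0,0,-0.11,0,0]]'; python3 g.py "(.4445,.108,.1425)"
```

```text
time_s: 14.25
tcp_pos: [0.6201, -0.0177, 0.0346]
tcp_rot: [180.0, 0.0, 87.4]
ft_force: [-0.1, -0.4, -0.1]
finger_gap: 0.0755
grip_force: 0.0
time_s: 15.05
tcp_pos: [0.62, -0.0177, 0.1451]
tcp_rot: [180.0, 0.0, 87.4]
ft_force: [0.5, 1.0, -0.2]
finger_gap: 0.0873
grip_force: 0.0
t 15.1 [ 0.62   -0.0177  0.1451] [180.    0.   87.4] [-12.  35.  87.  -0.  58.  -9.] gap 0.0873467532047048 0.0
(.4445,.108,.1425) [ 0.1177 -0.181   0.0024]
```

```bash
python3 -m creep '[[0.02,-0.03,0,0,0],[0.043,-0.066,0,0,0],[0.065,-0.1,0,0,0],[0.088,-0.135,0,0,0],[0.106,-0.163,0,0,0],[0.115,-0.177,0,0,0],[0.118,-0.181,0,0,0],[0.118,-0.181,0,0,0]]';  python3 -m creep '[[0,0,0.0,0,0],[0,0,0.03,0,0],[0,0,0.06,0,0],[0,0,0.09,0,0],[0,0,0.11,0,0],[0,0,0.122,0,0],[0,0,0.122,0,0],[0,0,0.122,0,0]]'; python3 -m creep '[[0,0,0,0,0.6],[0,0,0,0,0.8],[0,0,0,0,0.8],[0,0,0,0,0.8],[0,0,0,0,0.8],[0,0,0,0,0.8],[0,0,0,0,0.8],[0,0,0,0,0.8]]' 25; python3 -m creep '[[0,0,-0.02,0,0.8],[0,0,-0.05,0,0.8],[0,0,-0.08,0,0.8],[0,0,-0.1,0,0.8],[0,0,-0.115,0,0.8],[0,0,-0.12,0,0.8],[0,0,-0.12,0,0.8],[0,0,-0.12,0,0.8]]'; python3 g.py "(.6239,.0568,.1425)"
```

```text
time_s: 15.85
tcp_pos: [0.4453, 0.1083, 0.1443]
tcp_rot: [180.0, 0.0, 87.5]
ft_force: [0.6, 0.7, 0.7]
finger_gap: 0.0872
grip_force: 0.0
time_s: 16.65
tcp_pos: [0.4458, 0.1077, 0.0223]
tcp_rot: [180.0, 0.0, 87.4]
ft_force: [0.6, 0.5, 0.7]
finger_gap: 0.0872
grip_force: 0.0
time_s: 17.45
tcp_pos: [0.4448, 0.1084, 0.0227]
tcp_rot: [180.0, -0.0, 87.4]
ft_force: [0.6, -0.0, 2.1]
finger_gap: 0.0448
grip_force: 25.0
time_s: 18.25
tcp_pos: [0.4439, 0.1083, 0.1418]
tcp_rot: [-179.9, 0.0, 87.4]
ft_force: [0.4, 0.6, -0.4]
finger_gap: 0.0448
grip_force: 25.0
t 18.2 [0.4439 0.1083 0.1418] [-179.9    0.    87.4] [ -0.  25. 110.  -0.  45.   2.] gap 0.044788643720736085 24.99755418697532
(.6239,.0568,.1425) [-0.0433  0.1821 -0.001 ]
```

```bash
python3 -m creep '[[-0.005,0.02,0,0,0.8],[-0.012,0.05,0,0,0.8],[-0.02,0.085,0,0,0.8],[-0.028,0.12,0,0,0.8],[-0.036,0.15,0,0,0.8],[-0.041,0.172,0,0,0.8],[-0.043,0.181,0,0,0.8],[-0.043,0.181,0,0,0.8]]';  python3 -m creep '[[0,0,0.0,0,0.8],[0,0,0.03,0,0.8],[0,0,0.06,0,0.8],[0,0,0.08,0,0.8],[0,0,0.095,0,0.8],[0,0,0.102,0,0.8],[0,0,0.106,0,0.8],[0,0,0.106,0,0.8]]'; python3 g.py "(.6239,.0568,.034)"; python3 - <<'E'
from h import *
p=imaging.camera("side");cv2.imwrite("pics/s5.png",cv2.resize(p["color"][150:260,320:460,::-1],None,fx=5,fy=5,interpolation=2))
E
```

```text
time_s: 19.05
tcp_pos: [0.6234, 0.0569, 0.141]
tcp_rot: [-179.9, -0.0, 87.4]
ft_force: [-0.3, 0.3, -1.3]
finger_gap: 0.0445
grip_force: 25.0
time_s: 19.85
tcp_pos: [0.6235, 0.0574, 0.0368]
tcp_rot: [180.0, 0.0, 87.4]
ft_force: [0.5, -0.4, -0.7]
finger_gap: 0.0449
grip_force: 25.0
t 19.9 [0.6235 0.0574 0.0368] [180.    0.   87.4] [-5. 44. 89. -0. 46. -2.] gap 0.044900361458364325 24.99766478652873
(.6239,.0568,.034) [-0.0005  0.0004  0.0028]
```

View pics/s5.png

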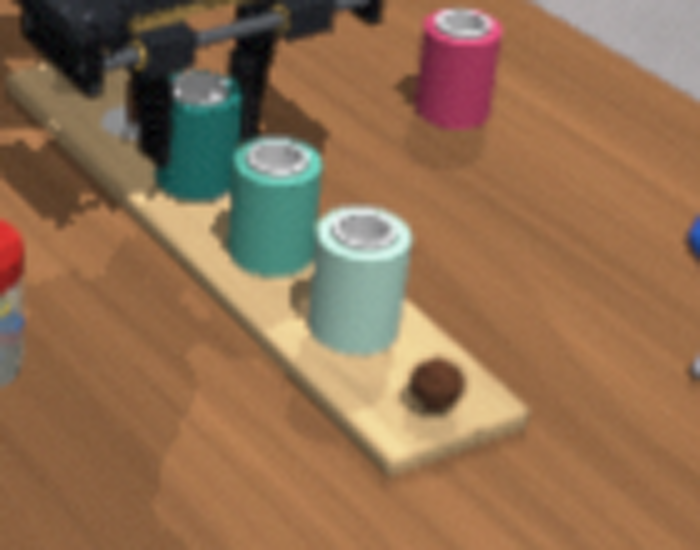

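Deep is over peg_b (crop 205,140) and light sits down on peg_c. Release; then the dark tube.

```bash
python3 -m creep '[[0,0,0.001,0,0.8],[0,0,0.002,0,0.8],[0,0,0.002,0,0.8],[0,0,0.002,0,0.3],[0,0,0.002,0,0],[0,0,0.002,0,0],[0,0,0.002,0,0],[0,0,0.002,0,0]]'; python3 -m creep '[[0,0,0,0,0],[0,0,-0.01,0,0],[0,0,-0.03,0,0],[0,0,-0.06,0,0],[0,0,-0.09,0,0],[0,0,-0.11,0,0],[0,0,-0.11,0,0],[0,0,-0.11,0,0]]'; python3 g.py "(.486,-.3285,.1425)"
```

```text
time_s: 20.7
tcp_pos: [0.6235, 0.0572, 0.0346]
tcp_rot: [180.0, 0.0, 87.4]
ft_force: [0.7, -0.1, -0.4]
finger_gap: 0.0768
grip_force: 0.0
time_s: 21.5
tcp_pos: [0.6234, 0.0572, 0.1451]
tcp_rot: [179.9, 0.0, 87.4]
ft_force: [-0.5, 0.2, -0.6]
finger_gap: 0.0876
grip_force: 0.0
t 21.5 [0.6234 0.0572 0.1451] [179.9   0.   87.4] [-5. 36. 86. -0. 58. -2.] gap 0.0875915380060098 0.0
(.486,-.3285,.1425) [-0.3915 -0.1199  0.0025]
```

```bash
python3 -m creep '[[-0.03,-0.009,0,0,0],[-0.065,-0.02,0,0,0],[-0.1,-0.031,0,0,0],[-0.135,-0.041,0,0,0],[-0.17,-0.052,0,0,0],[-0.205,-0.063,0,0,0],[-0.235,-0.072,0,0,0],[-0.265,-0.081,0,0,0]]'; python3 -m creep '[[-0.03,-0.009,0,0,0],[-0.06,-0.018,0,0,0],[-0.09,-0.028,0,0,0],[-0.11,-0.034,0,0,0],[-0.12,-0.037,0,0,0],[-0.126,-0.039,0,0,0],[-0.126,-0.039,0,0,0],[-0.126,-0.039,0,0,0]]'; python3 -m creep '[[0,0,0.0,0,0],[0,0,0.03,0,0],[0,0,0.06,0,0],[0,0,0.09,0,0],[0,0,0.11,0,0],[0,0,0.122,0,0],[0,0,0.122,0,0],[0,0,0.122,0,0]]'; python3 -m creep '[[0,0,0,0,0.6],[0,0,0,0,0.8],[0,0,0,0,0.8],[0,0,0,0,0.8],[0,0,0,0,0.8],[0,0,0,0,0.8],[0,0,0,0,0.8],[0,0,0,0,0.8]]' 25; python3 -m creep '[[0,0,-0.02,0,0.8],[0,0,-0.05,0,0.8],[0,0,-0.08,0,0.8],[0,0,-0.1,0,0.8],[0,0,-0.115,0,0.8],[0,0,-0.12,0,0.8],[0,0,-0.12,0,0.8],[0,0,-0.12,0,0.8]]'; python3 g.py "(.6275,.1317,.1425)"
```

```text
time_s: 22.3
tcp_pos: [0.5289, -0.2045, 0.1428]
tcp_rot: [-179.8, -0.1, 87.4]
ft_force: [0.3, -0.1, 0.2]
finger_gap: 0.0873
grip_force: 0.0
time_s: 23.1
tcp_pos: [0.486, -0.3268, 0.1442]
tcp_rot: [-180.0, -0.1, 87.5]
ft_force: [-0.1, 0.0, -0.8]
finger_gap: 0.0869
grip_force: 0.0
time_s: 23.9
tcp_pos: [0.4865, -0.328, 0.0231]
tcp_rot: [180.0, 0.0, 87.5]
ft_force: [-0.6, -0.3, 0.6]
finger_gap: 0.0872
grip_force: 0.0
time_s: 24.7
tcp_pos: [0.4861, -0.3281, 0.0227]
tcp_rot: [180.0, 0.0, 87.4]
ft_force: [0.2, 0.4, 0.9]
finger_gap: 0.0444
grip_force: 25.0
time_s: 25.5
tcp_pos: [0.4854, -0.3274, 0.1416]
tcp_rot: [-179.9, -0.1, 87.4]
ft_force: [-0.3, 0.1, -1.1]
finger_gap: 0.0448
grip_force: 25.0
t 25.5 [ 0.4854 -0.3274  0.1416] [-1.799e+02 -1.000e-01  8.740e+01] [-45.  33.  92.  -0.  55. -42.] gap 0.04480554775743766 24.998774541069793
(.6275,.1317,.1425) [ 0.4651  0.1213 -0.0005]
```

```bash
python3 -m creep '[[0.02,0.005,0,0,0.8],[0.055,0.014,0,0,0.8],[0.095,0.025,0,0,0.8],[0.135,0.035,0,0,0.8],[0.175,0.046,0,0,0.8],[0.215,0.056,0,0,0.8],[0.25,0.065,0,0,0.8],[0.28,0.073,0,0,0.8]]'; python3 -m creep '[[0.03,0.008,0,0,0.8],[0.065,0.017,0,0,0.8],[0.1,0.026,0,0,0.8],[0.13,0.034,0,0,0.8],[0.155,0.041,0,0,0.8],[0.175,0.046,0,0,0.8],[0.185,0.048,0,0,0.8],[0.185,0.048,0,0,0.8]]'; python3 -m creep '[[0,0,0,0,0.8],[0,0,0,0,0.8]]'; python3 g.py "(.6275,.1317,.1425)"
```

```text
time_s: 26.3
tcp_pos: [0.5708, -0.0492, 0.1411]
tcp_rot: [-179.8, -0.1, 87.5]
ft_force: [-0.1, -0.4, -0.8]
finger_gap: 0.0444
grip_force: 25.0
time_s: 27.1
tcp_pos: [0.6271, 0.1322, 0.1413]
tcp_rot: [-179.9, 0.0, 87.5]
ft_force: [0.1, -0.1, -1.1]
finger_gap: 0.0442
grip_force: 25.0
time_s: 27.3
tcp_pos: [0.6273, 0.1299, 0.1422]
tcp_rot: [-179.9, 0.0, 87.4]
ft_force: [0.8, -0.0, 0.4]
finger_gap: 0.0444
grip_force: 25.0
t 27.3 [0.6273 0.1299 0.1422] [-179.9    0.    87.4] [ 2. 37. 84. -0. 59.  4.] gap 0.04439198376357334 24.998797018477035
(.6275,.1317,.1425) [ 0.0018  0.0001 -0.0003]
```

```bash
python3 -m creep '[[0,0,0.0,0,0.8],[0,0,0.03,0,0.8],[0,0,0.06,0,0.8],[0,0,0.08,0,0.8],[0,0,0.095,0,0.8],[0,0,0.102,0,0.8],[0,0,0.106,0,0.8],[0,0,0.106,0,0.8]]'; python3 -m creep '[[0,0,0.001,0,0.8],[0,0,0.002,0,0.8],[0,0,0.002,0,0.8],[0,0,0.002,0,0.3],[0,0,0.002,0,0],[0,0,0.002,0,0],[0,0,0.002,0,0],[0,0,0.002,0,0]]'; python3 -m creep '[[0,0,0,0,0],[0,0,-0.01,0,0],[0,0,-0.03,0,0],[0,0,-0.06,0,0],[0,0,-0.09,0,0],[0,0,-0.12,0,0],[0,0,-0.15,0,0],[0,0,-0.16,0,0]]'; python3 -m creep '[[0.03,-0.03,-0.02,0,0],[0.06,-0.06,-0.04,0,0],[0.1,-0.1,-0.06,0,0],[0.13,-0.13,-0.06,0,0],[0.15,-0.15,-0.06,0,0],[0.15,-0.15,-0.06,0,0],[0.15,-0.15,-0.06,0,0],[0.15,-0.15,-0.06,0,0]]'; python3 - <<'E'
from h import *
s=imaging.camera("side");t=imaging.camera("top")
a=cv2.resize(s["color"][140:260,290:450,::-1],(800,600),interpolation=2)[:,:]
cv2.imwrite("pics/s6.png",a)
cv2.imwrite("pics/t6.png",cv2.resize(t["color"][110:250,220:420,::-1],None,fx=4,fy=4,interpolation=2))
E
```

```text
time_s: 28.1
tcp_pos: [0.6281, 0.131, 0.0368]
tcp_rot: [180.0, -0.0, 87.4]
ft_force: [-0.9, -0.2, -1.0]
finger_gap: 0.0438
grip_force: 25.0
time_s: 28.9
tcp_pos: [0.6278, 0.1311, 0.0346]
tcp_rot: [180.0, -0.0, 87.4]
ft_force: [-0.1, 0.5, -0.0]
finger_gap: 0.0764
grip_force: 0.0
time_s: 29.7
tcp_pos: [0.6299, 0.1313, 0.199]
tcp_rot: [179.6, -0.0, 87.4]
ft_force: [1.5, -0.1, -0.3]
finger_gap: 0.0871
grip_force: 0.0
time_s: 30.5
tcp_pos: [0.4854, 0.287, 0.2542]
tcp_rot: [180.0, 0.0, 87.4]
ft_force: [-0.5, -0.1, 1.2]
finger_gap: 0.087
grip_force: 0.0
```

View pics/s6.png

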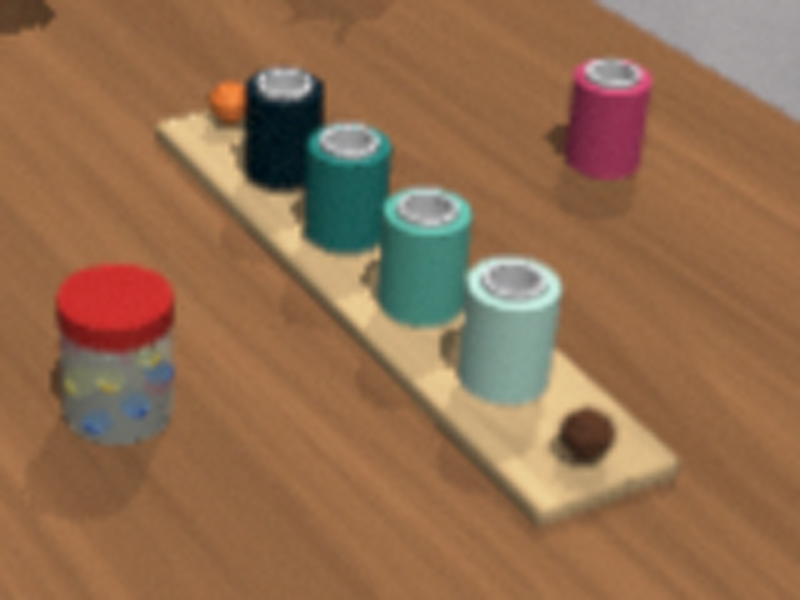

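View pics/t6.png

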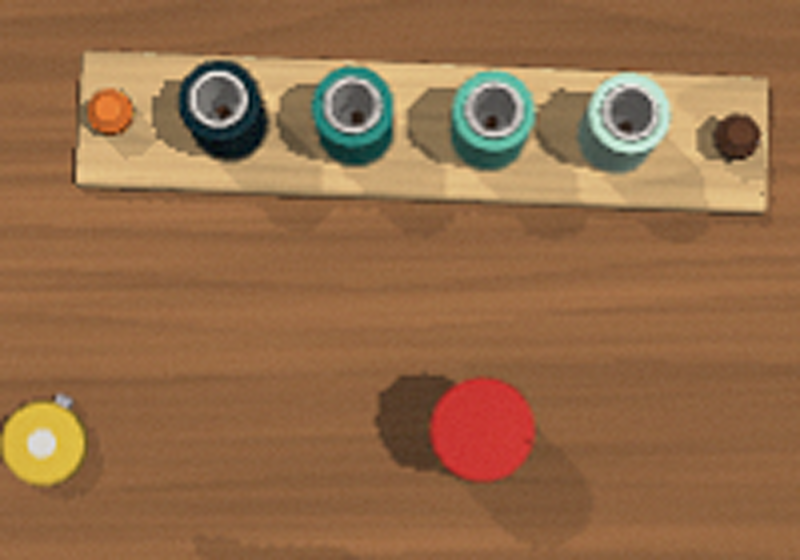

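All four tubes stand upright on their pegs, dark to pale from the orange knob. In the top crop they are at (219,98), (353,105), (493,108) and (631,112), with a peg tip showing in each bore. The jar at (482,430) has not moved.

```bash
python3 -c "
from workcell import workorder
print(workorder.finish_job())"
```

```text
the job is handed in; nothing more can be done
None
```

I handed the job in at about 31 s: the final pictures show all four tubes upright and down on their pegs, dark to pale from the orange knob, with the jar untouched; no verdict came back.

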